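Lay the standing slide boxes flat

ROBOT

A 6-joint arm with a two-finger parallel gripper is mounted at the origin on a cart in front of the work surface, level with it; the furniture and walls round the work are solid. World frame = base frame: x ahead of the robot, y to its left, z up, the work surface at z = 0. Lengths are in m, angles in rad, forces in N, time in s.
With the tool pointing down it reaches from about 0.375 to 0.9 m from the base axis. Payload 3.1 kg.
Tool frame: the origin (TCP) lies between the finger pads; the fingertips stand manip.finger_overhang ahead of it and the grasp point (between the pads) lies 5 mm behind it (manip.finger_overhang is the distance from the TCP to the fingertips, in m); z points along the fingers, y is the line along which they close (so a half turn about z gives the same grasp; the last joint's range is limited). The gripper opens to 85 mm and grips with 20 to 120 N. Pads are 22 mm wide; open, the fingers measure 114 mm over their backs; the gripper's body (76 mm by 85 mm) begins 54 mm behind the grasp point. The pads swing forward as they close: fully open they stand 13 mm farther back than shut.
Start: joints at [0.982, 0.527, 1.433, -0, 1.181, -0.178], TCP at [0.25, 0.573, 0.245] pointing down, gripper open.
Joint ranges: [-3.08, 3.08], [-0.75, 2.2], [0.22, 2.44], [-1.43, 4.57], [0, 2.65], [-2.85, 2.85]. Speed limits (rad/s): [2.79, 2.79, 3.14, 3.14, 3.14, 3.14].

INTERFACE

Orientations are given as a unit quaternion [x, y, z, w].
In Python, from station import manip gives the robot as it stands.
- The arm moves only by the tool drive_tool, never from a script. Its argument "plan" is a list of rows, each a list of 7 numbers: the shift along the tool's x, y, z in m, then the turn, a rotation vector about the tool's x, y, z in degrees, then the opening, from -1 (shut) to 1 (fully open). In form: [[x, y, z, wx, wy, wz, gripper], ...]. A call has 1 to 10 rows; each row shifts and turns the commanded pose from where the row before left it, along the tool's axes as they then stand; what a row does not reach is not made up. A row lasts 1/10 s, in which the tool goes at most 50 mm and 8.59 degrees, less where a joint would pass 70% of its speed; a pose out of reach is approached as far as the arm can. A call is refused whole if a number of a shift passes 0.05 or a number of a turn 8.59, either way. A call with a gripper value outside its range is refused whole. The fingers move at their own pace and stop on an object; "newtons" is the grip in N (left out, the last holds). Time passes only in rows, so rows that do not move let the fingers close. It gives the time, the measured TCP pose, the force, the opening and the grip force at its end, in the units of the state.
- manip.sense(): the state, without advancing time (a new reading comes with each control period).
- manip.snapshot(name): name is "side" or "top" or "wrist"; returns a dict with "image" (400x640x3 uint8, red, green, blue), "z_map" (400x640 float32, m along the optical axis (not along the pixel's ray), 0 where there is no reading), "fov_y" (degrees; the focal length in pixels is half the picture's height over the tangent of half this angle, whatever the lens; pixels are square), "cx", "cy" (the principal point, pixels), "extrinsics" (4x4, takes a point from camera to world coordinates); the wrist camera has in their place "mount" (4x4, takes a point from camera to tool coordinates, whose origin is the TCP and whose axes are the flange's). Camera axes: x right, y up, looking along -z (the intrinsics and any distortion apply to the point x, -y, -z); pixel columns grow to the right and rows downward; lengths in m; the calibration is good to about 2 mm. A picture is of the moment at which its call begins: read the wrist's pose just before it.
- manip.sign_off(): hands the job in; it is judged then, once.
The state is a dict: "t": time; "q": joint angles; "qd": joint speeds; "tau": joint torques, N m; "tcp_pos": TCP position; "tool_rot": TCP orientation; "force": force on the tool from outside, world axes, zero at the start; "ft_torque": the same for the moment, N m; "finger_gap": opening from 0.0 (shut) to 1.0 (fully open); "gripper_force": force on a finger pad.
Only numpy, scipy, OpenCV 4.12 (cv2) and the standard library are available. Lean on these libraries where they do the work, as an engineer would, in place of code of your own. Each camera call takes 0.05 s, during which the arm holds its last target. There are 200 camera calls.

TASK

Two closed slide boxes have been left standing on edge, and the slides in them must be stored lying flat. Push each of the two over, right where it stands, so that it ends lying flat on the bench with its lid up; do not lift them or let them go over onto the lid. Leave the slide box that already lies flat and the other things on the bench where they are.

Things in the scene. Friction and masses are not known exactly. Their poses are not given: they have to be found in the camera images.
- box_a: Closed blue slide box standing on edge: 101 x 178 x 38 mm, 0.14 to 0.28 kg, lid fixed shut. Origin: centre of its underside. z: out through the lid (lid's top at z = 38 mm). x: from the front edge with small tab (-50 mm) to the hinge edge (48 mm). y: along the length. At the start x points straight down and z is level, in any direction; its top is 98 mm high. Lying properly, z points up.
- box_a_edge (a point): Midpoint of the long edge between underside and hinge side of the first standing slide box (its x = 48, y = 0, z = 0 mm). It is on the bench at the start and stays there, as the pivot, when the box is tipped onto its underside. Pushed high on a face the box tips rather than slides; past a lean of about 22 degrees it falls over by itself, away from the push.
- box_a_lid (a point): Middle of the outer lid face of the first standing slide box (its z = 38 mm), 48 mm above the bench at the start. The lid is the face with the pale label and the shallower half of the box: 12 mm, against 26 mm from the seam to the plain underside.
- box_b: Closed blue slide box standing on edge: 101 x 178 x 38 mm, 0.14 to 0.28 kg, lid fixed shut. Origin: centre of its underside. z: out through the lid (lid's top at z = 38 mm). x: from the front edge with small tab (-50 mm) to the hinge edge (48 mm). y: along the length. At the start x points straight down and z is level, in any direction; its top is 98 mm high. Lying properly, z points up.
- box_b_edge (a point): Midpoint of the long edge between underside and hinge side of the second standing slide box (its x = 48, y = 0, z = 0 mm). It is on the bench at the start and stays there, as the pivot, when the box is tipped onto its underside. Pushed high on a face the box tips rather than slides; past a lean of about 22 degrees it falls over by itself, away from the push.
- box_b_lid (a point): Middle of the outer lid face of the second standing slide box (its z = 38 mm), 48 mm above the bench at the start. The lid is the face with the pale label and the shallower half of the box: 12 mm, against 26 mm from the seam to the plain underside.
- flat_box: Bystander: a third slide box of the same kind, already lying flat with its lid up, at the left of the bench with its length pointing away from the robot. Origin: centre of its underside.
- jar: Bystander: translucent specimen jar with screw lid, 51 mm diameter, 64 mm high, upright between the two standing boxes. Origin: centre of its foot.
- oil: Bystander: small brown bottle, 27 mm diameter, 62 mm high, upright behind the jar. Origin: centre of its foot.
- counter: Bystander: round hand tally counter, 65 x 55 x 18 mm, lying in front of the jar. Origin: centre of its underside.
- cup: Bystander: small clear cup, 46 mm diameter, 44 mm high, upright at the right of the boxes. Origin: centre of its foot.
There are look-alikes about, which are no part of the job. Leave any yellow look-alike of the box_b alone.

How it is judged:
By the outcome, as a careful person would: the job done as asked, in the order asked, and still so for the second after the job is handed in, with the robot touching nothing.
It also fails if it takes over 48 s, if anything falls off the work surface, if the arm or the gripper's body presses on something with over 40 N, if the wrist force passes 120 N, or if a joint passes its speed limit or range.

## Working session

There is one attempt and no reset: what is moved stays moved. The work goes in short steps, Python scripts to look and compute and a tool call to move; the robot and the scene stay as the last step left them, time stands still between calls to the robot, and variables do not carry over. Pictures are saved under pics/ and viewed, at most 10 in all, crops included, and the job is handed in when it is done.

Besides the shell and the picture viewer there is one more tool, called after "Emit:" in YAML: its name, and indented under it one key for each argument. drive_tool: Moves the arm, as the interface text tells. Its arguments: {"type":"object","properties":{"plan":{"type":"array"},"newtons":{"type":"number"}},"required":["plan"]}

```bash
mkdir -p pics
cat > h.py <<'E'
import numpy as np,cv2
from station import manip
def cloud(s):
    h,w=s["z_map"].shape; f=h/2/np.tan(np.radians(s["fov_y"])/2)
    v,u=np.mgrid[:h,:w]; z=s["z_map"]
    P=np.stack([(u-s["cx"])/f*z,-(v-s["cy"])/f*z,-z],-1)
    T=s["extrinsics"]; W=P@T[:3,:3].T+T[:3,3]; W[z<=0]=np.nan
    return W
E
python3 - <<'E'
from h import *
print(manip.finger_overhang); st=manip.sense(); print(st)
for n in("top","side"):
    s=manip.snapshot(n); print(n,{k:v for k,v in s.items() if k not in("image","z_map")})
    cv2.imwrite(f"pics/{n}.png",s["image"][...,::-1]); np.save(n+"_c.npy",cloud(s)); np.save(n+"_i.npy",s["image"])
    W=cloud(s); hsv=cv2.cvtColor(s["image"],cv2.COLOR_RGB2HSV)
    m=cv2.inRange(hsv,(95,80,30),(130,255,255))
    k,l,stt,c=cv2.connectedComponentsWithStats(m)
    for i in range(1,k):
        if stt[i,4]>150:
            p=W[l==i]; print(stt[i],c[i].round(),np.nanpercentile(p,[2,50,98],axis=0).round(3).tolist())
E
```

```text
0.014
{'t': 0.0, 'q': array([ 9.81475432e-01,  5.28449211e-01,  1.43391919e+00, -1.76204718e-05,
        1.18137549e+00, -1.78531746e-01]), 'qd': array([-1.12923629e-03,  8.78298161e-04,  9.97353107e-05, -1.12061203e-03,
       -4.97541045e-04,  4.77964775e-04]), 'tau': array([-5.89371175e-04, -4.42348838e+01, -1.78026152e+01, -1.82335521e-04,
        8.42597539e-03, -8.93291201e-06]), 'tcp_pos': array([0.24918964, 0.57242399, 0.24433862]), 'tool_rot': array([ 2.03950056e-01,  9.78980703e-01, -1.00036778e-03, -3.95334496e-04]), 'force': array([0.52451378, 0.65471383, 0.0199778 ]), 'ft_torque': array([-0.02991691,  0.03876411,  0.01256951]), 'gripper_force': 0.0, 'finger_gap': 0.9982298536389963}
top {'fov_y': 46.38941801360302, 'cx': 327.1676496323376, 'cy': 203.88585448578652, 'extrinsics': array([[ 0.2237069 ,  0.88831631, -0.40106029, -0.17191525],
       [-0.9746507 ,  0.20247294, -0.09518786, -0.02852823],
       [-0.00335307,  0.41218787,  0.91109271,  1.64830482],
       [ 0.        ,  0.        ,  0.        ,  1.        ]])}
[289 190  33  48 427] [304. 213.] [[0.387, 0.166, 0.028], [0.449, 0.21, 0.095], [0.55, 0.244, 0.103]]
[410 209  19  49 345] [419. 234.] [[0.403, -0.228, 0.04], [0.46, -0.21, 0.095], [0.568, -0.194, 0.103]]
side {'fov_y': 44.48446450479273, 'cx': 317.22932164852557, 'cy': 193.52628291704033, 'extrinsics': array([[-0.0983734 ,  0.377776  , -0.92065627, -1.50590646],
       [-0.99479139, -0.01251142,  0.10116099,  0.34165421],
       [ 0.02669748,  0.92581248,  0.37703911,  0.90750018],
       [ 0.        ,  0.        ,  0.        ,  1.        ]])}
```

View pics/top.png

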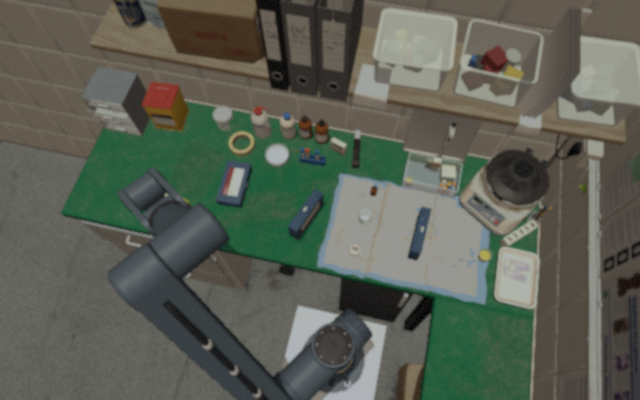

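View pics/side.png

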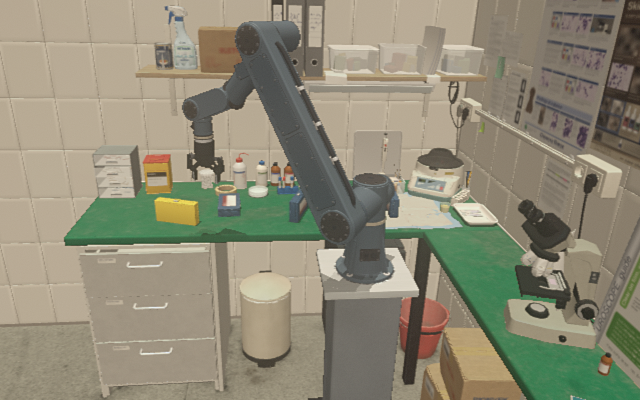

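Run:
```python
from h import *
i=np.load("top_i.npy")[...,::-1]
a=cv2.resize(i[180:250,275:340],None,fx=6,fy=6,interpolation=2);b=cv2.resize(i[195:265,385:450],None,fx=6,fy=6,interpolation=2)
cv2.imwrite("pics/crop.png",np.hstack([a,b]))
W=np.load("top_c.npy")
for n,(r0,r1,c0,c1) in dict(A=(185,245,280,330),B=(200,265,400,440)).items():
    p=W[r0:r1,c0:c1]; m=np.nan_to_num(p[...,2])>0.085
    q=p[m]; m2=m&(np.nan_to_num(p[...,2])<0.115); 
    q=p[m2]; (c,sz,an)=cv2.minAreaRect(q[:,:2].astype(np.float32)); print(n,len(q),c,sz,an,np.median(q[:,2]))
    mean=q[:,:2].mean(0);u,s,vt=np.linalg.svd(q[:,:2]-mean,full_matrices=False);d=vt[0];e=(q[:,:2]-mean)
    print(mean,d,np.percentile(e@d,[1,99]),np.percentile(e@vt[1],[1,50,99]),vt[1])
for (u,v) in [(365,215),(374,190),(355,250),(485,256),(234,184),(370,184)]: print(u,v,W[v-2:v+3,u-2:u+3].reshape(-1,3)[12].round(3))
```

```text
A 504 (0.47495919466018677, 0.20483630895614624) (0.04294540360569954, 0.1814577281475067) 70.97686004638672 0.09517388953872719
[0.47207228 0.20488813] [-0.94292702  0.33299945] [-0.08991923  0.08612918] [-2.02743582e-02  3.69883769e-05  1.87513009e-02] [-0.33299945 -0.94292702]
B 506 (0.49105507135391235, -0.21465998888015747) (0.03843327611684799, 0.18090252578258514) 86.0045394897461 0.09552733891646747
[ 0.48853692 -0.21431157] [-0.9972927   0.07353419] [-0.09147472  0.08545417] [-1.86603670e-02  9.13481754e-05  1.87822087e-02] [-0.07353419 -0.9972927 ]
365 215 [ 0.51  -0.009  0.07 ]
374 190 [ 0.629 -0.022  0.049]
355 250 [0.389 0.001 0.014]
485 256 [ 0.464 -0.461  0.035]
234 184 [0.539 0.509 0.039]
370 184 [ 0.669 -0.002  0.012]
```

View pics/crop.png

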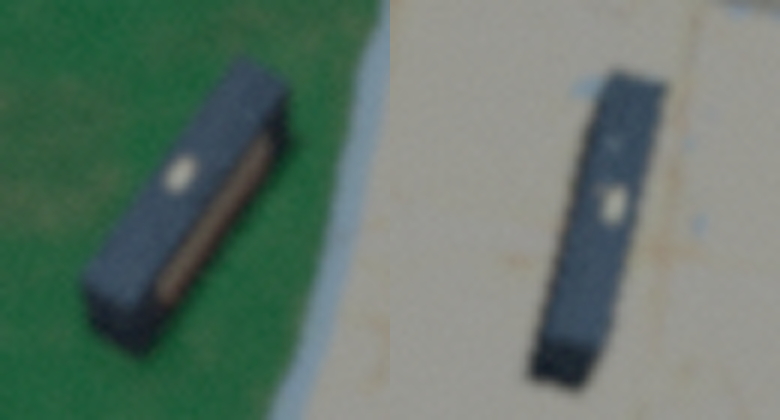

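The crop shows A's pale label strip facing right, around (215,225) in the left half, so A must tip left (+y). B's left face shows no label, so its lid is probably on the right; I'll confirm that with the wrist camera. I'll start with A.

Emit:
drive_tool:
  plan:
    - [-0.015,-0.015,0,0,0,-2,-1]
    - [-0.034,-0.034,0,0,0,-2,-1]
    - [-0.034,-0.034,0,0,0,0,-1]
    - [-0.034,-0.034,0,0,0,0,-1]
    - [-0.034,-0.034,0,0,0,0,-1]
    - [-0.034,-0.034,0,0,0,0,-1]
    - [-0.034,-0.034,0,0,0,0,-1]
    - [-0.034,-0.034,0,0,0,0,-1]
    - [-0.034,-0.034,0,0,0,0,-1]
    - [-0.034,-0.034,0,0,0,0,-1]

```text
t: 1.1
tcp_pos: [0.4421, 0.16, 0.2452]
tool_rot: [0.17, 0.986, -0.0, -0.0]
force: [1.6, -0.3, -1.0]
finger_gap: -0.001
gripper_force: 0.0
```

Emit:
drive_tool:
  plan:
    - [-0.015,-0.018,0,0,0,0,-1]
    - [0,0,0,0,0,0,-1]
    - [0,0,0,0,0,0,-1]

```text
t: 1.4
tcp_pos: [0.4496, 0.1397, 0.245]
tool_rot: [0.171, 0.985, 0.0, -0.001]
force: [-0.0, 0.2, -0.1]
finger_gap: -0.005
gripper_force: 0.0
```

Run:
```python
from h import *
from scipy.spatial.transform import Rotation as R
st=manip.sense(); s=manip.snapshot("wrist"); p=st["tcp_pos"]; M=R.from_quat(st["tool_rot"]).as_matrix()
print(st["t"],p,M.round(3).tolist(),st["finger_gap"],s["mount"].round(3).tolist())
n=np.array([.333,.943,0]);d=np.array([.468,.187,0])-p
print("to lid face along n",d@n,"toolaxes",M.T@d)
cv2.imwrite("pics/w1.png",s["image"][...,::-1])
t=manip.snapshot("top");cv2.imwrite("pics/t1.png",cv2.resize(t["image"][170:280,270:510,::-1],None,fx=3,fy=3,interpolation=2))
# tab offset across top face
W=np.load("top_c.npy");i=np.load("top_i.npy").astype(int)
for nm,(r0,r1,c0,c1),c,e in (("A",(200,225,295,315),(.474,.205),(-.333,-.943)),("B",(222,236,414,426),(.4905,-.2145),(-.0735,-.9973))):
    g=i[r0:r1,c0:c1].sum(2)/3; m=(i[r0:r1,c0:c1,0]>100)&(np.nan_to_num(W[r0:r1,c0:c1,2])>.085)
    print(nm,m.sum(),((W[r0:r1,c0:c1][m][:,:2]-c)@np.array(e)).round(4)[:12])
```

```text
1.4 [0.44955645 0.13967691 0.24500286] [[-0.942, 0.336, -0.001], [0.336, 0.942, 0.0], [0.001, -0.0, -1.0]] -0.0048205720354670195 [[0.001, 0.946, 0.324, 0.083], [1.0, -0.0, -0.001, 0.001], [-0.001, 0.324, -0.946, -0.128], [0.0, 0.0, 0.0, 1.0]]
to lid face along n 0.05076737846385431 toolaxes [-0.00180872  0.05076907  0.24500055]
A 19 [-0.0094 -0.0044 -0.0081 -0.0064 -0.0048  0.0006 -0.0094 -0.006  -0.0044
 -0.0021 -0.0086 -0.0044]
B 24 [ 0.0009  0.0041 -0.002   0.0013  0.0052  0.0073 -0.0004  0.0019  0.0047
  0.0089 -0.004  -0.0001]
```

View pics/w1.png

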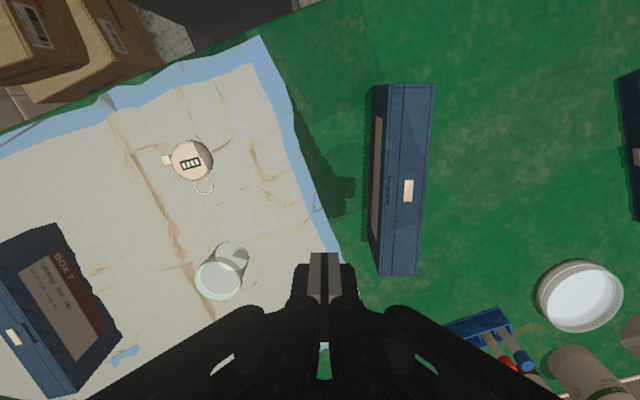

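The wrist view shows A's lid label facing the gripper (376,185). It also shows B's "BOX 7" label facing the jar (65,300), so B's lid is on +y and B must tip toward -y; my earlier guess was wrong, and the tab offsets agree. I'll lower the tool and push A.

Emit:
drive_tool:
  plan:
    - [0,0,0.02,0,0,0,-1]
    - [0,0,0.04,0,0,0,-1]
    - [0,0,0.04,0,0,0,-1]
    - [0,0,0.04,0,0,0,-1]
    - [0,0,0.02,0,0,0,-1]
    - [0,0.01,0,0,0,0,-1]
    - [0,0.01,0,0,0,0,-1]
    - [0,0.005,0,0,0,0,-1]
    - [0,0.005,0,0,0,0,-1]
    - [0,0.005,0,0,0,0,-1]

```text
t: 2.5
tcp_pos: [0.4624, 0.1737, 0.0865]
tool_rot: [0.169, 0.986, 0.0, 0.001]
force: [-0.7, 0.0, -0.3]
finger_gap: -0.001
gripper_force: 0.0
```

Emit:
drive_tool:
  plan:
    - [0,0.006,0,0,0,0,-1]
    - [0,0.006,0,0,0,0,-1]
    - [0,0.006,0,0,0,0,-1]
    - [0,0.006,0,0,0,0,-1]
    - [0,0.006,0,0,0,0,-1]

```text
t: 3.0
tcp_pos: [0.4719, 0.2016, 0.0853]
tool_rot: [0.17, 0.985, 0.0, -0.0]
force: [-0.0, 0.1, 1.0]
finger_gap: -0.001
gripper_force: 0.0
```

Run:
```python
from h import *
s=manip.snapshot("wrist");cv2.imwrite("pics/w2.png",s["image"][...,::-1])
```

```text
(no output)
```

View pics/w2.png

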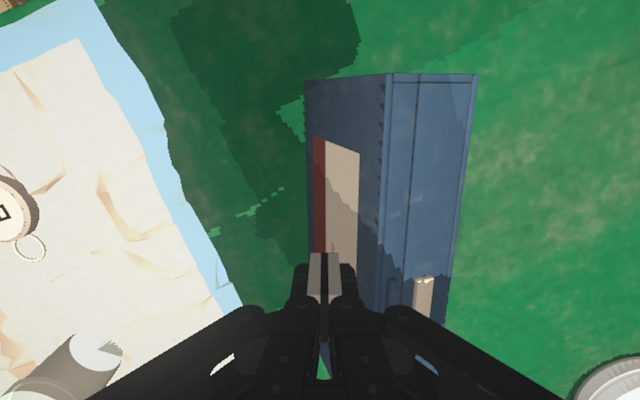

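The box is tilting cleanly, with the lid face at (340,190) now visible. I'll keep pushing.

Emit:
drive_tool:
  plan:
    - [0,0.006,0,0,0,0,-1]
    - [0,0.006,0,0,0,0,-1]
    - [0,0.006,0,0,0,0,-1]
    - [0,0.006,0,0,0,0,-1]
    - [0,0,0,0,0,0,-1]
    - [0,0,0,0,0,0,-1]
    - [0,0,0,0,0,0,-1]
    - [0,0,0,0,0,0,-1]

```text
t: 3.85
tcp_pos: [0.4795, 0.2235, 0.0853]
tool_rot: [0.17, 0.985, -0.0, -0.0]
force: [0.3, 0.7, -0.7]
finger_gap: 0.001
gripper_force: 0.0
```

Run:
```python
from h import *
s=manip.snapshot("wrist");cv2.imwrite("pics/w3.png",s["image"][...,::-1])
```

```text
(no output)
```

View pics/w3.png

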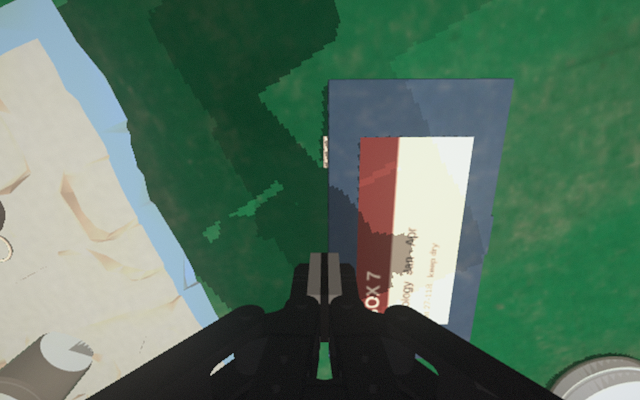

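A now lies flat with its lid up (label at 420,230). I'll lift, turn, and move over to B.

Emit:
drive_tool:
  plan:
    - [0,0,-0.02,0,0,0,-1]
    - [0,0,-0.04,0,0,0,-1]
    - [0,0,-0.04,0,0,-5,-1]
    - [0,0,-0.02,0,0,-5.4,-1]
    - [0,0,0,0,0,-5,-1]
    - [-0.005,-0.02,0,0,0,0,-1]
    - [-0.005,-0.04,0,0,0,0,-1]
    - [-0.005,-0.04,0,0,0,0,-1]
    - [-0.005,-0.04,0,0,0,0,-1]
    - [-0.005,-0.04,0,0,0,0,-1]

```text
t: 4.9
tcp_pos: [0.4913, 0.0409, 0.2054]
tool_rot: [0.036, 0.999, -0.0, 0.0]
force: [-0.1, 0.0, 0.1]
finger_gap: -0.001
gripper_force: 0.0
```

Emit:
drive_tool:
  plan:
    - [-0.005,-0.04,0,0,0,0,-1]
    - [-0.005,-0.04,0,0,0,0,-1]
    - [-0.004,-0.04,0,0,0,0,-1]
    - [-0.004,-0.04,0,0,0,0,-1]
    - [0,-0.02,0,0,0,0,-1]
    - [0,-0.01,0,0,0,0,-1]
    - [0,0,0,0,0,0,-1]
    - [0,0,0,0,0,0,-1]
    - [0,0,0,0,0,0,-1]

```text
t: 5.8
tcp_pos: [0.4956, -0.147, 0.2052]
tool_rot: [0.035, 0.999, 0.0, -0.0]
force: [0.2, 1.7, -0.2]
finger_gap: -0.0
gripper_force: 0.0
```

Run:
```python
from h import *
from scipy.spatial.transform import Rotation as R
st=manip.sense(); s=manip.snapshot("wrist"); p=st["tcp_pos"]; M=R.from_quat(st["tool_rot"]).as_matrix()
T=np.eye(4);T[:3,:3]=M;T[:3,3]=p
s["extrinsics"]=T@s["mount"];W=cloud(s)
m=np.abs(np.nan_to_num(W[...,2])-.097)<.008; m&=(W[...,1]<p[1]-.02)&(W[...,1]>-.27)
q=W[m][:,:2].astype(np.float32);c,sz,an=cv2.minAreaRect(q);print(len(q),c,sz,an,p,M.round(3)[:,1])
print("B centre in tool",M.T@(np.array([*c,0])-p))
cv2.imwrite("pics/w4.png",s["image"][...,::-1])
```

```text
10900 (0.4914090037345886, -0.21333211660385132) (0.03861106187105179, 0.1772126853466034) 85.7921371459961 [ 0.49562785 -0.14696075  0.20523899] [0.071 0.998 0.001]
B centre in tool [-0.00061852 -0.06663579  0.20519574]
```

View pics/w4.png

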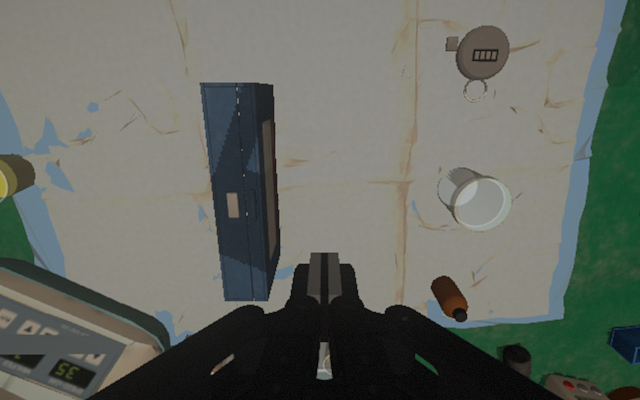

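B's label (268,185) faces the gripper, B is centred (47 mm to its lid face), and its size matches. I'll lower the tool and push along -y.

Emit:
drive_tool:
  plan:
    - [0,0,0.03,0,0,0,-1]
    - [0,0,0.04,0,0,0,-1]
    - [0,0,0.03,0,0,0,-1]
    - [0,0,0.02,0,0,0,-1]
    - [0,0,0,0,0,0,-1]
    - [0,-0.01,0,0,0,0,-1]
    - [0,-0.01,0,0,0,0,-1]
    - [0,-0.005,0,0,0,0,-1]
    - [0,-0.005,0,0,0,0,-1]
    - [0,-0.005,0,0,0,0,-1]

```text
t: 6.85
tcp_pos: [0.4935, -0.184, 0.086]
tool_rot: [0.036, 0.999, -0.0, 0.001]
force: [0.2, 0.7, 1.0]
finger_gap: 0.001
gripper_force: 0.4
```

Emit:
drive_tool:
  plan:
    - [0,-0.006,0,0,0,0,-1]
    - [0,-0.006,0,0,0,0,-1]
    - [0,-0.006,0,0,0,0,-1]
    - [0,-0.006,0,0,0,0,-1]
    - [0,-0.006,0,0,0,0,-1]
    - [0,-0.006,0,0,0,0,-1]
    - [0,-0.006,0,0,0,0,-1]
    - [0,-0.006,0,0,0,0,-1]
    - [0,-0.003,0,0,0,0,-1]
    - [0,0,0,0,0,0,-1]

```text
t: 7.85
tcp_pos: [0.4897, -0.2347, 0.0853]
tool_rot: [0.036, 0.999, -0.0, 0.0]
force: [1.0, -0.1, 0.2]
finger_gap: 0.001
gripper_force: 0.0
```

Emit:
drive_tool:
  plan:
    - [0,0,0,0,0,0,-1]
    - [0,0,0,0,0,0,-1]
    - [0,0,0,0,0,0,-1]
    - [0,0,-0.02,0,0,0,-1]
    - [0,0,-0.04,0,0,0,-1]
    - [0,0,-0.04,0,0,0,-1]
    - [0,0,-0.03,0,0,0,-1]
    - [0,0,0,0,0,0,-1]
    - [0,0,0,0,0,0,-1]

```text
t: 8.75
tcp_pos: [0.4897, -0.234, 0.2158]
tool_rot: [0.036, 0.999, -0.0, 0.001]
force: [-0.7, 0.3, -0.1]
finger_gap: -0.001
gripper_force: 0.0
```

Run:
```python
from h import *
s=manip.snapshot("wrist");t=manip.snapshot("top")
cv2.imwrite("pics/end.png",np.vstack([cv2.resize(s["image"],(480,300)),cv2.resize(t["image"][150:290,200:510],(620,280),interpolation=2)[:,:480]])[...,::-1])
W=cloud(t)
for n,(r0,r1,c0,c1) in dict(A=(180,250,260,335),B=(200,275,405,455)).items():
    p=W[r0:r1,c0:c1];hsv=cv2.cvtColor(t["image"][r0:r1,c0:c1],cv2.COLOR_RGB2HSV)
    m=(p[...,2]>.025)&(p[...,2]<.12);q=p[m];print(n,len(q),cv2.minAreaRect(q[:,:2].astype(np.float32)),np.percentile(q[:,2],[5,50,95]))
```

```text
A 985 ((0.49890029430389404, 0.2728865444660187), (0.09556224197149277, 0.18601608276367188), 73.9028091430664) [0.03212872 0.03945321 0.04582903]
B 1198 ((0.4869944453239441, -0.28171172738075256), (0.09966757893562317, 0.18139275908470154), 85.70951080322266) [0.03204316 0.0392263  0.04631324]
```

View pics/end.png

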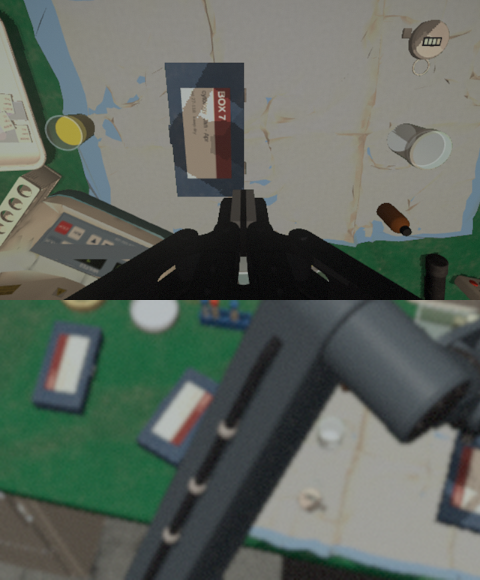

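Both boxes lie flat with the lid up: tops at 39 mm, labels at (210,130) for B and (180,410) for A. The other things visible in this view haven't moved, and the arm is clear of everything.

```bash
python3 -c "
from station import manip
print(manip.sign_off())"
```

```text
the job is handed in; nothing more can be done
None
```

I tipped both standing slide boxes over where they stood; both now lie flat with their lids up, no bystander was touched as far as I could see, and the job was handed in after about 9 s of robot time.

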